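# Hold a side-view inspection scope in the port of a power unit

## Task

Take the side-view inspection scope (black square head, green-tipped light post) out of the stand, turn it so that its light post points the same way as the white arrow of the brass port on the power unit, and lower its stem upright down the middle of that open port until the yellow depth band is level with the mouth, without ever touching the port or the unit with it. Finish holding it there in the gripper, still, upright and centred, for the picture to be taken; do not let go. Leave the other scope and everything else on the bench and on the unit where they are.

Things in the scene. Friction and masses are not known exactly. Their poses are not given: they have to be found in the camera images.
- scope_head (a point): Centre of the side-view scope's camera head, the part to grip: a black upright block 32 x 32 mm in plan, 50 mm tall, blue band round its top (flat top 25 mm above this point). All four sides are free for the fingers. The scope hangs upright in one of the two holes of the stand. Axes: z up along the stem, x the way its light post and viewing window point
- scope_post (a point): Outer end of the scope's light post, a short green-tipped round post (14 mm thick at its end) that sticks out sideways from the neck: 42 mm from the stem's axis along the scope's x, 35 mm below the centre of the head
- scope_band (a point): Middle of the yellow depth band on the scope's stem (4 mm tall), on the stem's axis: 60 mm above the tip, 85 mm below the centre of the head
- scope_tip (a point): Lower tip of the scope's stem, on its axis
- scope: The whole side-view scope, 0.15 to 0.31 kg; origin at the stem's tip, z up along the stem, x the way the light post points. From the tip up: straight steel stem 8 mm thick, 100 mm long; 30 mm round shoulder 5 mm thick, resting on the stand; 22 mm round neck 15 mm tall; head 50 mm tall (its centre 145 mm above the tip)
- port_mouth (a point): Centre of the mouth of the open inspection port: the top of a brass bush with a straight vertical 20 mm bore 24 mm long, 12 mm of it above the lid; 80 mm free depth below the mouth. It sits in one of two places on the power unit's lid, 120 mm apart; a flat black blanking plug closes the other. Axes: z up, x the way the port's white arrow points
- port_pointer (a point): Tip of the white arrow (24 mm long) beside the port on the lid, just outside its 44 mm flange: 46 mm from the port's axis along the port's x, 12 mm below the mouth. It shows which way the scope is to look
- port: The brass inspection port; the origin is on its axis at the lid's top, 12 mm below the mouth; x the way the white arrow points
- unit: Fan-cooled power unit, a black box 200 mm (x) by 240 mm (y) by 92 mm tall, fixed; origin under its centre, two 80 mm fans on its +x face. On the lid: a black finned heat sink along the -x edge and yellow terminal blocks along the +x edge, up to 113 mm above the bench; the two port places at x = 0, y = +60 and -60 mm
- stand: Scope stand, fixed: base plate 130 x 230 x 10 mm, two posts and a blue top plate 70 mm (x) by 230 mm (y) whose top is 115 mm above the bench, with two 14 mm holes at y = +50 and -50 mm in which the scopes hang; origin under the centre of the base
- plain_scope: The other scope in the stand, straight-view: grey round head with a black eyepiece cup, red band, no light post, as long as the side-view scope; origin at its tip, top of its head 183 mm above the bench. To be left alone
- spool: Solder spool, 54 mm in diameter and 40 mm tall, standing beside the unit; origin under its centre
- driver: Red-handled screwdriver 180 mm long lying on the base plate of the stand, on its -x side; origin beneath its middle, x towards its tip
- pliers: Pliers with red handles, 180 mm long, lying on the bench; origin under the joint, x towards the jaws
- tape: Roll of blue tape, 70 mm in diameter and 19 mm tall, lying on the bench; origin under its centre
- heatsink: Loose black finned heat sink 90 x 60 x 32 mm on the bench; origin under its centre
- screw_bin: Red open bin of screws 100 x 150 x 60 mm on the bench; origin under its centre
- terminal: Loose yellow terminal block 20 x 30 x 18 mm lying on the unit's lid between the two port places; origin under its centre
Not all that is in view belongs to the job. There is more than one size of the scope; the job needs the middle-sized.

How it is judged:
By the outcome, as a careful person would: the job done as asked, in the order asked, and still so for the second after the job is handed in, while the arm keeps its last pose, push and grip.
It also fails if it takes over 51 s, if anything falls off the work surface, if the arm or the gripper's body presses on something with over 40 N, if the wrist force passes 120 N, or if a joint passes its speed limit or range.

## Robot

A 6-joint arm with a two-finger parallel gripper is mounted at the origin on the work surface. World frame = base frame: x ahead of the robot, y to its left, z up, the work surface at z = 0. Lengths are in m, angles in rad, forces in N, time in s.
With the tool pointing down it reaches from about 0.4 to 0.825 m from the base axis. Payload 7 kg.
Tool frame: the origin (TCP) lies on the centre line of the jaws, within the pads' length; the fingertips stand 22 mm ahead of it and the grasp point (between the pads) lies 3 mm ahead of it; z points along the fingers, y is the line along which they close (so a half turn about z gives the same grasp; the last joint's range is limited). The gripper opens to 88 mm and grips with 3 to 60 N. Pads are 19 mm wide; open, the fingers measure 130 mm over their backs; the gripper's body (78 mm by 193 mm) begins 47 mm behind the grasp point.
Start: joints at [0.288, 0.359, 0.012, 0, -1.224, -0.288], TCP at [0.675, -0, 0.249] pointing down, gripper open.
Joint ranges: [-3.07, 3.07], [-1.43, 2.12], [-1.02, 1.25], [-3.03, 1.67], [-3.05, -0], [-3.03, 3.03]. Speed limits (rad/s): [2.39, 2.39, 3.01, 3.14, 3.14, 3.14].

## Interface

Orientations are given as [roll, pitch, yaw] about the fixed x, y, z axes, in that order (R = Rz(yaw) Ry(pitch) Rx(roll)).
In Python, from station import monitor, viewer, order gives the robot as it stands. The module is installed in compiled form; this text tells all that it offers.
- The arm moves only by the tool servo_tool, never from a script. Its argument "targets" is a list of rows, each an object with "angular": the turn, a rotation vector about the tool's x, y, z in degrees, a list of three; "xyz": the shift along the tool's x, y, z in cm, a list of three; "claw": the finger opening in cm, from 0 to 8.76. A call has 1 to 20 rows; each row shifts and turns the commanded pose from where the row before left it, along the tool's axes as they then stand; what a row does not reach is not made up. A row lasts 1/10 s, in which the tool goes at most 50 mm and 8.59 degrees, less where a joint would pass 70% of its speed; a pose out of reach is approached as far as the arm can. A call is refused whole if a number of a shift passes 5 or a number of a turn 8.59, either way. A call with a gripper value outside its range is refused whole. The fingers move at their own pace and stop on an object; "force" is the grip in N (left out, the last holds). Time passes only in rows, so rows that do not move let the fingers close. It gives the time, the measured TCP pose, the force, the opening and the grip force at its end, in the units of the state.
- monitor.get_state(): the state, without advancing time (a new reading comes with each control period).
- viewer.grab_frame(name): name is "scene" or "side" or "wrist"; returns a dict with "color" (480x640x3 uint8, blue, green, red), "fovy" (degrees; the focal length in pixels is half the picture's height over the tangent of half this angle, whatever the lens; pixels are square), "cx", "cy" (the principal point, pixels), "k1" (the pictures are not rectified: a ray, as slopes to the right and down, at radius r is drawn at 1 + k1 r^2 times it, then the intrinsics apply), "R" (3x3) and "t" (3): a world point X has camera coordinates R X + t. Camera axes: x right, y down, z forward; pixel columns grow to the right and rows downward; lengths in m; the calibration is good to about 2 mm. A picture is of the moment at which its call begins. There is no depth.
- order.job_done(): hands the job in; it is judged then, once.
The state is a dict: "t": time; "q": joint angles; "qd": joint speeds; "joint_efforts": joint torques, N m; "eef_pos": TCP position; "ee_rot": TCP orientation; "force": force on the tool from outside, world axes, zero at the start; "moment": the same for the moment, N m; "width": finger opening in m; "gripper_force": force on a finger pad.
Only numpy, scipy, OpenCV 4.12 (cv2) and the standard library are available. Lean on these libraries where they do the work, as an engineer would, in place of code of your own. Each camera call takes 0.05 s, during which the arm holds its last target. There are 200 camera calls.

## Working session

There is one attempt and no reset: what is moved stays moved. The work goes in short steps, Python scripts to look and compute and a tool call to move; the robot and the scene stay as the last step left them, time stands still between calls to the robot, and variables do not carry over. Pictures are saved under pics/ and viewed, at most 10 in all, crops included, and the job is handed in when it is done.

Besides the shell and the picture viewer there is one more tool, called as name(argument=value, ...) on one line, values as JSON. servo_tool: Moves the arm, as the interface text tells. Its arguments: {"type":"object","properties":{"targets":{"type":"array"},"force":{"type":"number"}},"required":["targets"]}

```bash
mkdir -p pics; cat > h.py <<'E'
import numpy as np, cv2, pickle
from station import monitor, viewer, order
def grab(n,save=None):
    f=viewer.grab_frame(n)
    if save: cv2.imwrite(f'pics/{save}.png',f['color']); pickle.dump(f,open(f'pics/{save}.pkl','wb'))
    return f
def load(s): return pickle.load(open(f'pics/{s}.pkl','rb'))
def K(f):
    F=240/np.tan(np.radians(f['fovy'])/2); return np.array([[F,0,f['cx']],[0,F,f['cy']],[0,0,1.]])
def D(f): return np.array([f['k1'],0,0,0,0.])
def ray(f,p):
    s=cv2.undistortPointsIter(np.array([[p]],float),K(f),D(f),None,None,(3,100,1e-12))[0,0]
    d=f['R'].T@np.array([*s,1.]); return -f['R'].T@f['t'], d/np.linalg.norm(d)
def atz(f,p,z):
    c,d=ray(f,p); return c+d*(z-c[2])/d[2]
def tri(obs):
    A=np.zeros((3,3));b=np.zeros(3);L=[]
    for f,p in obs:
        c,d=ray(f,p);M=np.eye(3)-np.outer(d,d);A+=M;b+=M@c;L.append((c,M))
    x=np.linalg.solve(A,b); return x,[np.linalg.norm(M@(x-c))*1e3 for c,M in L]
def proj(f,X):
    return cv2.projectPoints(np.array(X,float).reshape(-1,3),cv2.Rodrigues(np.array(f['R']))[0],np.array(f['t'],float),K(f),D(f))[0][:,0]
E
python3 - <<'E'
from h import *
np.set_printoptions(precision=4,suppress=True)
for n in ('scene','side','wrist'):
    f=grab(n,n+'0'); print(n,f['fovy'],f['k1'],-f['R'].T@f['t'],f['R'][2])
print(monitor.get_state())
E
```

```text
scene 55.00706521569512 -0.10583441697378569 [1.266  0.1743 0.8413] [-0.7256 -0.1044 -0.6802]
side 52.32253535068669 0.007813051761944663 [-0.1673 -0.59    0.9587] [ 0.5264  0.5204 -0.6724]
wrist 59.888703829481166 -0.0969942843339039 [ 0.6732 -0.0749  0.3836] [-0.0022  0.2761 -0.9611]
{'t': 0.15, 'q': array([ 0.2881,  0.3592,  0.0113, -0.0002, -1.2241, -0.2881]), 'qd': array([-0.0009, -0.0029,  0.0021,  0.0021, -0.0007,  0.0001]), 'joint_efforts': array([  0.0001, -58.3275,  29.329 ,   7.0012,   0.0088,  -0.0001]), 'eef_pos': array([ 0.6747, -0.    ,  0.2478]), 'ee_rot': array([ 3.1403, -0.0001, -1.5709]), 'force': array([-0.9655, -0.6028, -0.5989]), 'moment': array([-0.0247, -0.0059, -0.0353]), 'gripper_force': 0.0, 'width': 0.08770656359780929}
```

View pics/scene0.png

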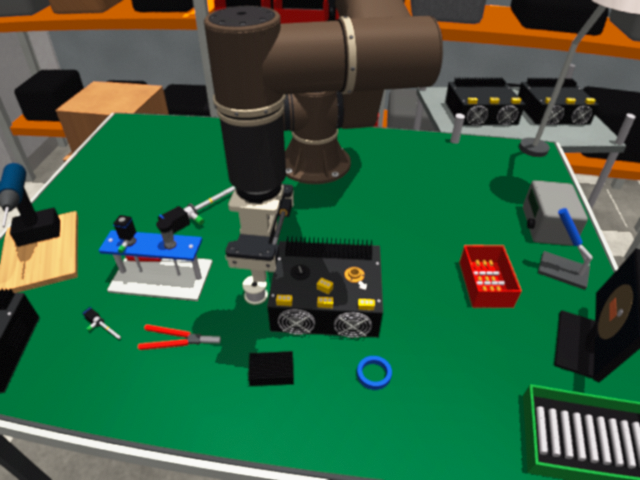

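View pics/side0.png

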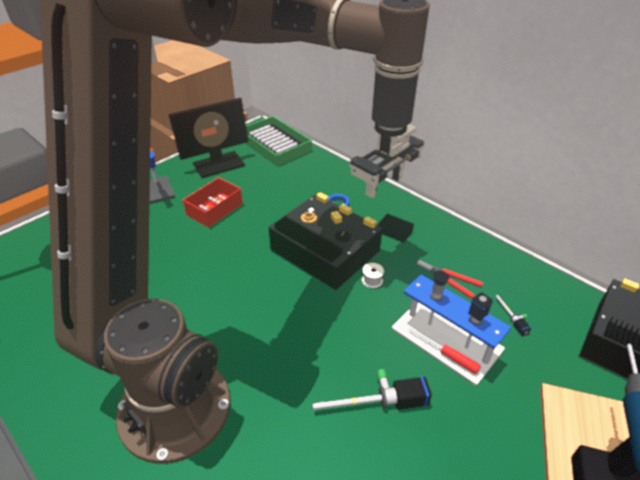

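View pics/wrist0.png

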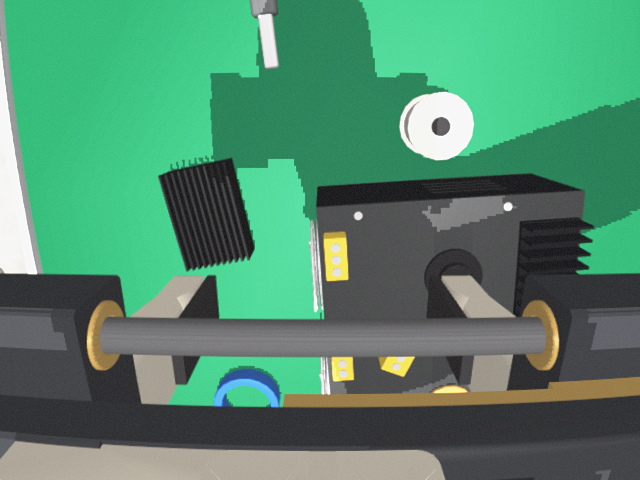

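The scene view shows the side-view scope at the left (-y) hole near (125,228). The plain scope is at (168,237), and the port bush is at about (355,274). The side view puts the black head at (480,305), the grey head at (438,283) and the port at (310,216). The wrist view shows the closed plug at (453,275). Next I'll enlarge the stand and port areas from both fixed views.

```bash
python3 - <<'E'
from h import *
s=load('scene0')['color'];d=load('side0')['color']
def c(i,x,y,w=80,h=60): return cv2.resize(i[y:y+h,x:x+w],(400,300),interpolation=cv2.INTER_CUBIC)
cv2.imwrite('pics/z.png',np.vstack([np.hstack([c(s,95,205),c(d,435,275)]),np.hstack([c(s,315,245),c(d,270,185)])]))
a=load('scene0');b=load('side0')
for p,q in (((125,222),(482,296)),((355,274),(310,216))): print(tri([(a,p),(b,q)]))
E
```

```text
(array([ 0.56002233, -0.35603457,  0.18100494]), [np.float64(3.1996298491925845), np.float64(3.19962984919242)])
(array([0.56950288, 0.16542389, 0.09552379]), [np.float64(3.202750164559482), np.float64(3.2027501645593572)])
```

View pics/z.png

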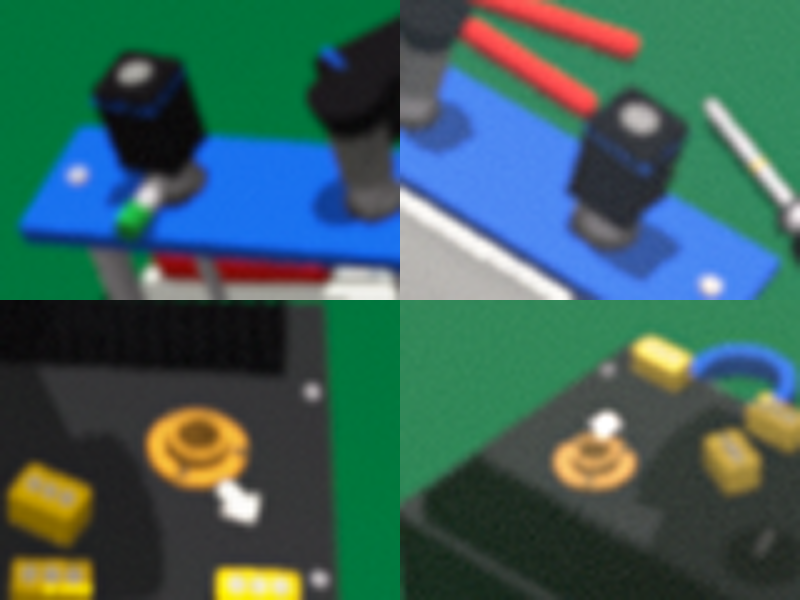

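The crops show the following:
- **Head top disc:** scene (122,219.4), side (483,298.6).
- **Green tip:** scene (121.4,248.2), pointing toward about +x and slightly -y.
- **Port mouth:** scene (355,271.4), side (309.6,215.4).
- **Arrow tip:** about scene (365,290), side (311.4,208).

```bash
python3 - <<'E'
from h import *
np.set_printoptions(precision=4,suppress=True)
a=load('scene0');b=load('side0')
h,e=tri([(a,(122,219.4)),(b,(483,298.6))]);print('headtop',h,e)
g=atz(a,(121.4,248.2),.185-.06);print('post',g, np.degrees(np.arctan2(*(g-h)[1::-1])))
m,e=tri([(a,(355,271.4)),(b,(309.6,215.4))]);print('mouth',m,e)
t,e=tri([(a,(365.5,290.5)),(b,(311.4,208))]);print('arrow',t,e,np.degrees(np.arctan2(*(t-m)[1::-1])))
t=atz(a,(365.5,290.5),.092);print(t)
E
```

```text
headtop [ 0.5542 -0.3634  0.1832] [np.float64(1.3509467848626193), np.float64(1.3509467848627161)]
post [ 0.5878 -0.3654  0.125 ] -3.4023697843363854
mouth [0.5665 0.1645 0.1003] [np.float64(3.6763736112708734), np.float64(3.676373611270838)]
arrow [0.6053 0.1931 0.087 ] [np.float64(1.0776287312127544), np.float64(1.0776287312126467)] 36.37295889683729
[0.6089 0.1939 0.092 ]
```

servo_tool(targets=[{"xyz":[-3.1,1.35,0],"angular":[0,0,0],"claw":8.76},{"xyz":[-3.1,1.35,0],"angular":[0,0,0],"claw":8.76},{"xyz":[-3.1,1.35,0],"angular":[0,0,0],"claw":8.76},{"xyz":[-3.1,1.35,0],"angular":[0,0,0],"claw":8.76},{"xyz":[-3.1,1.35,0],"angular":[0,0,0],"claw":8.76},{"xyz":[-3.1,1.35,0],"angular":[0,0,0],"claw":8.76},{"xyz":[-3.1,1.35,0],"angular":[0,0,0],"claw":8.76},{"xyz":[-3.1,1.35,0],"angular":[0,0,0],"claw":8.76},{"xyz":[0,0,0],"angular":[0,0,0],"claw":8.76},{"xyz":[0,0,0],"angular":[0,0,0],"claw":8.76}])

```text
t: 1.15
eef_pos: [0.5665, 0.2487, 0.2484]
ee_rot: [3.141, -0.0, -1.569]
force: [-0.2, -0.5, 0.6]
width: 0.0876
gripper_force: 0.0
```

```bash
python3 - <<'E'
from h import *
f=grab('wrist','w1'); print(monitor.get_state()['eef_pos'],monitor.get_state()['ee_rot'],proj(f,[[.5665,.1645,.104],[.607,.1935,.092]]))
E
```

```text
[0.56680619 0.24794342 0.24833063] [ 3.14116417e+00 -3.90323659e-04 -1.57014498e+00] [[319.64929154  95.8022683 ]
 [261.17469869 139.85877507]]
```

View pics/w1.png

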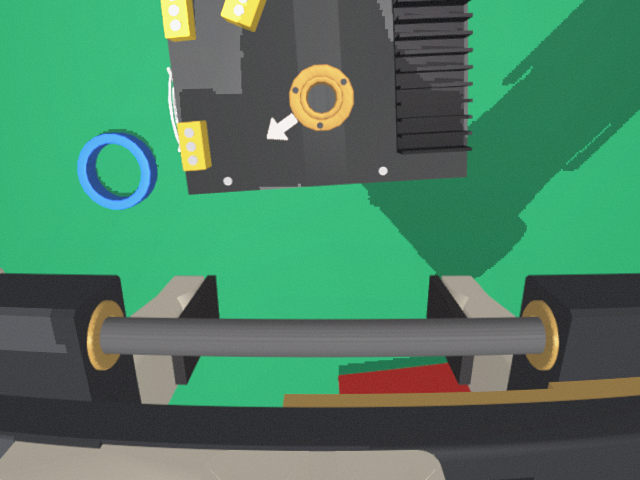

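The wrist view shows the port mouth at about (321,96). The white arrow's tip is near (267,138). I'll shift for a second view, then go on to the scope.

servo_tool(targets=[{"xyz":[2,3,0],"angular":[0,0,0],"claw":8.76},{"xyz":[3,2,0],"angular":[0,0,0],"claw":8.76},{"xyz":[0,0,0],"angular":[0,0,0],"claw":8.76},{"xyz":[0,0,0],"angular":[0,0,0],"claw":8.76},{"xyz":[0,0,0],"angular":[0,0,0],"claw":8.76}])

```text
t: 1.7
eef_pos: [0.5177, 0.1977, 0.2487]
ee_rot: [-3.141, 0.0, -1.572]
force: [-0.1, -0.8, 0.3]
width: 0.0875
gripper_force: 0.0
```

```bash
python3 - <<'E'
from h import *
g=grab('wrist','w2'); s=monitor.get_state();print(s['eef_pos'],s['ee_rot'])
f=load('w1')
out=[]
for k,im in (('w1',f),('w2',g)):
    p=proj(im,[[.5665,.1645,.104]])[0].astype(int); x0,y0=max(p[0]-80,0),max(p[1]-60,0)
    c=im['color'][y0:y0+120,x0:x0+160]; hsv=cv2.cvtColor(c,cv2.COLOR_BGR2HSV)
    w=((hsv[...,1]<60)&(hsv[...,2]>170)).astype(np.uint8)
    n,l,st,ce=cv2.connectedComponentsWithStats(w); 
    for i in range(1,n):
        if st[i,4]>30: print(k,'white',st[i,4],ce[i]+[x0,y0])
    m=cv2.inRange(hsv,(8,120,60),(25,255,255)); cs,_=cv2.findContours(m,cv2.RETR_CCOMP,cv2.CHAIN_APPROX_NONE)
    for q in cs:
        if len(q)>30: e=cv2.fitEllipse(q);print(k,'ell',np.array(e[0])+[x0,y0],e[1])
    out.append(cv2.resize(c,(400,300),interpolation=cv2.INTER_CUBIC)); print(x0,y0)
cv2.imwrite('pics/z2.png',np.hstack(out))
E
```

```text
[0.51761852 0.19790817 0.24851302] [-3.14147635e+00 -3.85957546e-06 -1.57153252e+00]
w1 white 464 [280.54094828 127.33189655]
w1 ell [321.08045197  97.12873459] (63.94207763671875, 65.45298767089844)
w1 ell [321.05201721  97.90050125] (29.874053955078125, 30.388938903808594)
239 35
w2 white 401 [214.86533666 200.6084788 ]
w2 ell [251.46237183 172.41248703] (59.47842788696289, 61.565826416015625)
w2 ell [252.18032837 172.23013306] (21.543312072753906, 27.55591583251953)
167 114
```

View pics/z2.png

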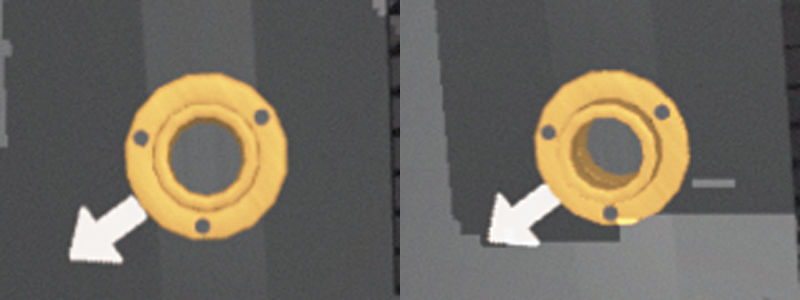

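The crops show the mouth at (321.6,97.5) in w1 and (249.8,174.8) in w2. The arrow tip is at (266.6,139) in w1 and (202.2,211.2) in w2.

```bash
python3 - <<'E'
from h import *
np.set_printoptions(precision=4,suppress=True)
f=load('w1');g=load('w2');a=load('scene0');b=load('side0')
M,e=tri([(f,(321.6,97.5)),(g,(249.8,174.8))]);print('mouth',M,e)
print('w/ all',tri([(f,(321.6,97.5)),(g,(249.8,174.8)),(a,(355,271.4)),(b,(309.6,215.4))]))
print('flange',tri([(f,(321.08,97.13)),(g,(251.46,172.41))]))
T,e=tri([(f,(266.6,139)),(g,(202.2,211.2))]);print('tip',T,e)
C,e=tri([(f,(280.5,127.3)),(g,(214.9,200.6))]);print('arrowcen',C,e)
for k,p,q in (('1',(f,(321.6,97.5)),(f,(266.6,139))),('2',(g,(249.8,174.8)),(g,(202.2,211.2)))):
    m=atz(*p,.104);t=atz(*q,.092);print(k,m,t,np.linalg.norm((t-m)[:2]),np.degrees(np.arctan2(*(t-m)[1::-1])))
for im,p,q in ((f,(321.08,97.13),(280.5,127.3)),(g,(251.46,172.41),(214.9,200.6))):
    m=atz(im,p,.096);t=atz(im,q,.092);print(m,np.degrees(np.arctan2(*(t-m)[1::-1])))
E
```

```text
mouth [0.5653 0.1654 0.102 ] [np.float64(0.12384518748290713), np.float64(0.12384518748290285)]
w/ all (array([0.5659, 0.165 , 0.1   ]), [np.float64(0.7988865258531723), np.float64(0.617195070378349), np.float64(3.0781753969194323), np.float64(4.31011918215341)])
flange (array([0.5656, 0.165 , 0.0935]), [np.float64(0.0522010499116214), np.float64(0.052201049911513614)])
tip [0.603  0.1929 0.0932] [np.float64(0.06683852911427715), np.float64(0.06683852911415614)]
arrowcen [0.5932 0.1851 0.0931] [np.float64(0.13896535751467526), np.float64(0.13896535751447397)]
1 [0.5652 0.1656 0.104 ] [0.6032 0.1929 0.092 ] 0.046810746072064126 35.769872170820385
2 [0.5651 0.165  0.104 ] [0.6033 0.1932 0.092 ] 0.047512977401412464 36.38970690647444
[0.5656 0.1651 0.096 ] 35.60106388930314
[0.5652 0.1646 0.096 ] 36.47629918588042
```

servo_tool(targets=[{"xyz":[4,0,0],"angular":[0,0,0],"claw":8.76},{"xyz":[4,0,0],"angular":[0,0,0],"claw":8.76},{"xyz":[4,0,0],"angular":[0,0,0],"claw":8.76},{"xyz":[4,0,0],"angular":[0,0,0],"claw":8.76},{"xyz":[4,0,0],"angular":[0,0,0],"claw":8.76},{"xyz":[4,0,0],"angular":[0,0,0],"claw":8.76},{"xyz":[4,0,0],"angular":[0,0,0],"claw":8.76},{"xyz":[4,0,0],"angular":[0,0,0],"claw":8.76},{"xyz":[4,0,0],"angular":[0,0,0],"claw":8.76},{"xyz":[4,-1,0],"angular":[0,0,0],"claw":8.76},{"xyz":[4,-1,0],"angular":[0,0,0],"claw":8.76},{"xyz":[2,-1,0],"angular":[0,0,0],"claw":8.76},{"xyz":[0,0,0],"angular":[0,0,0],"claw":8.76},{"xyz":[0,0,0],"angular":[0,0,0],"claw":8.76},{"xyz":[0,0,0],"angular":[0,0,0],"claw":8.76}])

```text
t: 3.25
eef_pos: [0.547, -0.2614, 0.2482]
ee_rot: [3.141, 0.0, -1.57]
force: [0.3, 0.4, 0.6]
width: 0.0875
gripper_force: 0.0
```

```bash
python3 - <<'E'
from h import *
f=grab('wrist','w3'); s=monitor.get_state();print(s['eef_pos'],s['ee_rot'],proj(f,[[.5542,-.3634,.185],[.588,-.3654,.125]]))
E
```

```text
[ 0.54696259 -0.26120171  0.24850802] [ 3.14139415e+00  1.57043039e-04 -1.56990470e+00] [[302.35777795  49.00492364]
 [249.65962169  60.37992373]]
```

View pics/w3.png

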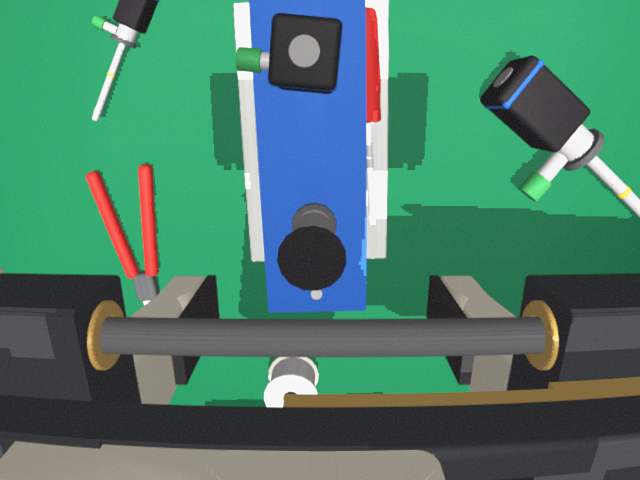

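In w3 the head's top disc is at (304,51), the green post end at (238,60), and the plain scope at (312,258). I'll move closer for a second view.

servo_tool(targets=[{"xyz":[2.5,0,0],"angular":[0,0,0],"claw":8.76},{"xyz":[2.5,0,0],"angular":[0,0,0],"claw":8.76},{"xyz":[0,0,0],"angular":[0,0,0],"claw":8.76},{"xyz":[0,0,0],"angular":[0,0,0],"claw":8.76},{"xyz":[0,0,0],"angular":[0,0,0],"claw":8.76}])

```text
t: 3.8
eef_pos: [0.547, -0.3111, 0.2488]
ee_rot: [-3.141, 0.0, -1.57]
force: [0.6, 0.3, 0.4]
width: 0.0876
gripper_force: 0.0
```

```bash
python3 - <<'E'
from h import *
g=grab('wrist','w4'); s=monitor.get_state();print(s['eef_pos'],s['ee_rot'])
f=load('w3')
out=[]
for im in (f,g):
    p=proj(im,[[.565,-.3634,.17]])[0].astype(int); x0,y0=max(p[0]-80,0),max(p[1]-60,0); print(x0,y0)
    out.append(cv2.resize(im['color'][y0:y0+120,x0:x0+160],(400,300),interpolation=cv2.INTER_CUBIC))
cv2.imwrite('pics/z3.png',np.hstack(out))
E
```

```text
[ 0.54709741 -0.31103049  0.24885527] [-3.14119340e+00  4.23314086e-05 -1.56972761e+00]
201 0
203 95
```

View pics/z3.png

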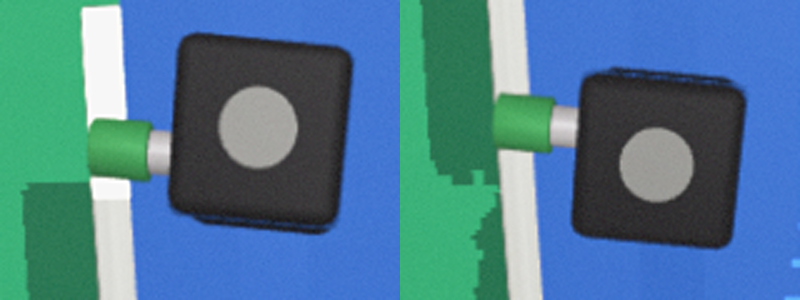

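The disc is at (304.2,50.8) in w3 and (305.6,161) in w4. The post end is at (236.6,59.2) in w3 and (241,143.4) in w4. The head edges are tilted about 4.4°.

```bash
python3 - <<'E'
from h import *
np.set_printoptions(precision=4,suppress=True)
f=load('w3');g=load('w4')
h,e=tri([(f,(304.2,50.8)),(g,(305.6,161))]);print('top',h,e)
t,e=tri([(f,(236.6,59.2)),(g,(241,143.4))]);print('post',t,e,np.degrees(np.arctan2(*(t-h)[1::-1])),np.linalg.norm((t-h)[:2]))
for n in 'xy': pass
# head edges on the top plane
for im,P in ((f,[(201+185/2.5,35/2.5),(201+350/2.5,48/2.5)]),(g,[(203+175/2.5,95+237/2.5),(203+328/2.5,95+248/2.5)]),(g,[(203+183/2.5,95+80/2.5),(203+173/2.5,95+235/2.5)])):
    a,b=[atz(im,p,h[2]) for p in P]; d=a-b; print(np.degrees(np.arctan2(d[1],d[0])),np.linalg.norm(d))
E
```

```text
top [ 0.5533 -0.3625  0.1858] [np.float64(0.03083593381615677), np.float64(0.03083593381611347)]
post [ 0.5958 -0.3663  0.1243] [np.float64(0.123924835412012), np.float64(0.12392483541192795)] -5.051386962926609 0.04260117172126367
-4.4654261267862525 0.02928819842815793
-4.172904724340663 0.02975176038199261
-95.25768467299909 0.029538987277693177
```

servo_tool(targets=[{"xyz":[2.6,-0.3,0],"angular":[0,0,0],"claw":8.76},{"xyz":[2.55,-0.32,0],"angular":[0,0,0],"claw":8.76},{"xyz":[0,0,0],"angular":[0,0,4.8],"claw":8.76},{"xyz":[0,0,0],"angular":[0,0,0],"claw":8.76},{"xyz":[0,0,0],"angular":[0,0,0],"claw":8.76},{"xyz":[0,0,2],"angular":[0,0,0],"claw":8.76},{"xyz":[0,0,2],"angular":[0,0,0],"claw":8.76},{"xyz":[0,0,2],"angular":[0,0,0],"claw":8.76},{"xyz":[0,0,1.6],"angular":[0,0,0],"claw":8.76},{"xyz":[0,0,1],"angular":[0,0,0],"claw":8.76},{"xyz":[0,0,0],"angular":[0,0,0],"claw":8.76},{"xyz":[0,0,0],"angular":[0,0,0],"claw":8.76},{"xyz":[0,0,0],"angular":[0,0,0],"claw":8.76}])

```text
t: 5.15
eef_pos: [0.5539, -0.3636, 0.1638]
ee_rot: [-3.14, -0.001, -1.654]
force: [-0.6, -0.5, -0.1]
width: 0.0879
gripper_force: 0.0
```

servo_tool(force=25, targets=[{"xyz":[0,0,0],"angular":[0,0,0],"claw":4.5},{"xyz":[0,0,0],"angular":[0,0,0],"claw":4},{"xyz":[0,0,0],"angular":[0,0,0],"claw":3.7},{"xyz":[0,0,0],"angular":[0,0,0],"claw":3.5},{"xyz":[0,0,0],"angular":[0,0,0],"claw":3.3},{"xyz":[0,0,0],"angular":[0,0,0],"claw":3},{"xyz":[0,0,0],"angular":[0,0,0],"claw":2.5},{"xyz":[0,0,0],"angular":[0,0,0],"claw":2.5},{"xyz":[0,0,0],"angular":[0,0,0],"claw":2.5},{"xyz":[0,0,0],"angular":[0,0,0],"claw":2.5},{"xyz":[0,0,0],"angular":[0,0,0],"claw":2.5},{"xyz":[0,0,0],"angular":[0,0,0],"claw":2.5}])

```text
t: 6.35
eef_pos: [0.5533, -0.3635, 0.1626]
ee_rot: [-3.141, -0.0, -1.655]
force: [1.4, 0.4, -0.1]
width: 0.0317
gripper_force: 25.0
```

servo_tool(targets=[{"xyz":[0,0,-0.5],"angular":[0,0,0],"claw":2.5},{"xyz":[0,0,-1.5],"angular":[0,0,0],"claw":2.5},{"xyz":[0,0,-2],"angular":[0,0,0],"claw":2.5},{"xyz":[0,0,-2],"angular":[0,0,0],"claw":2.5},{"xyz":[0,0,-2],"angular":[0,0,0],"claw":2.5},{"xyz":[0,0,-2],"angular":[0,0,0],"claw":2.5},{"xyz":[0,0,-2],"angular":[0,0,0],"claw":2.5},{"xyz":[0,0,-2],"angular":[0,0,0],"claw":2.5},{"xyz":[0,0,-2],"angular":[0,0,0],"claw":2.5},{"xyz":[0,0,-2],"angular":[0,0,0],"claw":2.5},{"xyz":[0,0,-1.5],"angular":[0,0,0],"claw":2.5},{"xyz":[0,0,-0.5],"angular":[0,0,0],"claw":2.5},{"xyz":[0,0,0],"angular":[0,0,0],"claw":2.5},{"xyz":[0,0,0],"angular":[0,0,0],"claw":2.5},{"xyz":[0,0,0],"angular":[0,0,0],"claw":2.5}])

```text
t: 7.85
eef_pos: [0.5528, -0.3633, 0.3612]
ee_rot: [3.14, 0.001, -1.655]
force: [-0.0, -0.1, -3.0]
width: 0.0318
gripper_force: 25.0
```

```bash
python3 - <<'E'
from h import *
np.set_printoptions(precision=4,suppress=True)
s=monitor.get_state();print(s['eef_pos'],s['ee_rot'],s['force'],s['moment'],s['width'])
# tool-frame vector to mouth
from scipy.spatial.transform import Rotation as R
r=R.from_euler('xyz',s['ee_rot']); print(r.inv().apply(np.array([.5653,.1652,s['eef_pos'][2]])-s['eef_pos'])*100)
E
```

```text
[ 0.5528 -0.3633  0.3612] [ 3.1397  0.0008 -1.6547] [-0.0066 -0.0898 -2.992 ] [-0.0554 -0.0413 -0.0181] 0.031832727044592724
[-52.7674   3.1822   0.0469]
```

servo_tool(targets=[{"xyz":[-1.4,0,0],"angular":[0,0,0],"claw":2.5},{"xyz":[-2.6,0.2,0],"angular":[0,0,0],"claw":2.5},{"xyz":[-3.3,0.2,0],"angular":[0,0,0],"claw":2.5},{"xyz":[-3.3,0.2,0],"angular":[0,0,0],"claw":2.5},{"xyz":[-3.3,0.2,0],"angular":[0,0,0],"claw":2.5},{"xyz":[-3.3,0.2,0],"angular":[0,0,0],"claw":2.5},{"xyz":[-3.3,0.2,0],"angular":[0,0,0],"claw":2.5},{"xyz":[-3.3,0.2,0],"angular":[0,0,0],"claw":2.5},{"xyz":[-3.3,0.2,0],"angular":[0,0,0],"claw":2.5},{"xyz":[-3.3,0.2,0],"angular":[0,0,0],"claw":2.5},{"xyz":[-3.3,0.2,0],"angular":[0,0,0],"claw":2.5},{"xyz":[-3.3,0.2,0],"angular":[0,0,0],"claw":2.5},{"xyz":[-3.3,0.2,0],"angular":[0,0,0],"claw":2.5},{"xyz":[-3.3,0.2,0],"angular":[0,0,0],"claw":2.5},{"xyz":[-3.3,0.2,0],"angular":[0,0,0],"claw":2.5},{"xyz":[-3.3,0.2,0],"angular":[0,0,0],"claw":2.5},{"xyz":[-1.6,0.2,0],"angular":[0,0,0],"claw":2.5},{"xyz":[-1.0,0,0],"angular":[0,0,0],"claw":2.5}])

```text
t: 9.65
eef_pos: [0.5649, 0.1668, 0.3621]
ee_rot: [3.141, -0.0, -1.653]
force: [0.0, -0.0, -1.7]
width: 0.0322
gripper_force: 25.0
```

servo_tool(targets=[{"xyz":[0,0,0],"angular":[0,0,-4],"claw":2.5},{"xyz":[0,0,0],"angular":[0,0,-8],"claw":2.5},{"xyz":[0,0,0],"angular":[0,0,-8],"claw":2.5},{"xyz":[0,0,0],"angular":[0,0,-8],"claw":2.5},{"xyz":[0,0,0],"angular":[0,0,-8],"claw":2.5},{"xyz":[0,0,0],"angular":[0,0,-4.8],"claw":2.5},{"xyz":[0,0,2],"angular":[0,0,0],"claw":2.5},{"xyz":[0,0,2],"angular":[0,0,0],"claw":2.5},{"xyz":[0,0,1.5],"angular":[0,0,0],"claw":2.5},{"xyz":[0,0,0],"angular":[0,0,0],"claw":2.5},{"xyz":[0,0,0],"angular":[0,0,0],"claw":2.5},{"xyz":[0,0,0],"angular":[0,0,0],"claw":2.5},{"xyz":[0,0,0],"angular":[0,0,0],"claw":2.5}])

```text
t: 10.95
eef_pos: [0.5659, 0.1654, 0.3086]
ee_rot: [-3.14, -0.0, -0.943]
force: [0.5, -0.3, -2.4]
width: 0.0319
gripper_force: 25.0
```

```bash
python3 - <<'E'
from h import *
np.set_printoptions(precision=4,suppress=True)
a=grab('scene','s5');b=grab('side','d5');w=grab('wrist','w5')
s=monitor.get_state();print(s['eef_pos'],s['ee_rot'],s['force'],s['width'])
T=s['eef_pos']; tip=[T[0],T[1],T[2]-.148]
o=[]
for n,im in (('s',a),('d',b)):
    p=proj(im,[tip,[.5653,.1652,.104]]); print(n,p); x0,y0=(p.mean(0)-[50,75]).astype(int); print(x0,y0)
    o.append(cv2.resize(im['color'][max(y0-30,0):max(y0-30,0)+150,x0:x0+100],(400,600),interpolation=cv2.INTER_CUBIC)); print(max(y0-30,0))
cv2.imwrite('pics/z5.png',np.hstack(o))
E
```

```text
[0.5656 0.1654 0.3081] [-3.1407 -0.0001 -0.9425] [-0.6523 -0.5521 -2.0535] 0.03214337170369818
s [[355.5826 252.5123]
 [353.9793 270.6545]]
304 186
156
d [[307.6743 197.5324]
 [307.9304 213.8074]]
257 130
100
```

View pics/z5.png

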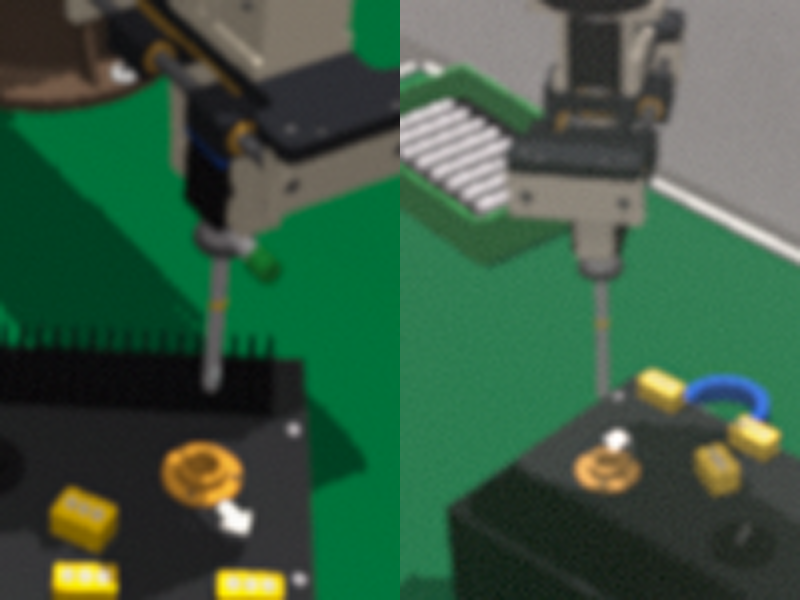

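The stem hangs straight above the port. The tip is at scene (356.8,253.5) and side (308,198.8). The band is at scene (358.4,231.8) and side (307.5,180.8). The mouth is at scene (355,272) and side (308.8,215.8). The green post lines up with the arrow.

```bash
python3 - <<'E'
from h import *
np.set_printoptions(precision=4,suppress=True)
a=load('s5');b=load('d5')
S=lambda x,y:(304+x/4,156+y/4); Q=lambda x,y:(257+(x-400)/4,100+y/4)
for n,p,q in (('tip',(211,388),(604,395)),('band',(217.5,303),(602,323)),('shoulder',(221,258),(601,282)),('mouth',(204,464),(607,463))):
    print(n,*tri([(a,S(*p)),(b,Q(*q))]))
# residual of observed stem vs vertical line under TCP
T=np.array([.5656,.1654,.3081]); 
for n,dz,p,q in (('tip',.148,(211,390),(604,396)),('band',.088,(217.5,303),(602,323)),('mouth',0,(204,464),(607,463))):
    X=T-[0,0,dz] if dz else np.array([.5653,.1652,.104])
    print(n,np.array(S(*p))-proj(a,[X])[0],np.array(Q(*q))-proj(b,[X])[0])
# yellow band in HSV near predicted
for im,lo in ((a,0),(b,0)):
    p=proj(im,[T-[0,0,.088]])[0].astype(int); c=im['color'][p[1]-10:p[1]+11,p[0]-8:p[0]+9]; h=cv2.cvtColor(c,cv2.COLOR_BGR2HSV)
    m=((h[...,0]>10)&(h[...,0]<35)&(h[...,1]>90)).astype(float); ys,xs=np.nonzero(m); print('band px',len(xs),xs.mean()+p[0]-8,ys.mean()+p[1]-10)
w=load('w5'); print(proj(w,[[.5653,.1652,.104],T-[0,0,.148],T-[0,0,.088]]))
E
```

```text
tip [0.5652 0.1663 0.157 ] [np.float64(2.004987299252634), np.float64(2.0049872992525013)]
band [0.5644 0.166  0.2166] [np.float64(1.9204195269846476), np.float64(1.9204195269846969)]
shoulder [0.5652 0.1663 0.2477] [np.float64(1.3255329189371008), np.float64(1.3255329189371698)]
mouth [0.5656 0.1656 0.0983] [np.float64(2.554488667489259), np.float64(2.5544886674893816)]
tip [1.1574 0.9935] [0.3361 1.4678]
band [1.022  0.4345] [0.1683 1.6008]
mouth [1.0207 1.3455] [0.8196 1.9426]
band px 9 358.0 232.0
band px 0 nan nan
[[321.0398 201.5661]
 [320.2611 218.4835]
 [319.7158 245.1795]]<stdin>:15: RuntimeWarning: Mean of empty slice.
  ret = ret.dtype.type(ret / rcount)
```

servo_tool(targets=[{"xyz":[0,0,1],"angular":[0,0,0],"claw":2.5},{"xyz":[0,0,1.5],"angular":[0,0,0],"claw":2.5},{"xyz":[0,0,1.5],"angular":[0,0,0],"claw":2.5},{"xyz":[0,0,0.8],"angular":[0,0,0],"claw":2.5},{"xyz":[0,0,0],"angular":[0,0,0],"claw":2.5},{"xyz":[0,0,0],"angular":[0,0,0],"claw":2.5},{"xyz":[0,0,0],"angular":[0,0,0],"claw":2.5}])

```text
t: 11.8
eef_pos: [0.5659, 0.1655, 0.2604]
ee_rot: [-3.14, -0.0, -0.942]
force: [-0.6, -0.1, -3.1]
width: 0.0321
gripper_force: 25.0
```

```bash
python3 - <<'E'
from h import *
np.set_printoptions(precision=4,suppress=True)
a=grab('scene','s6');b=grab('side','d6');w=grab('wrist','w6')
s=monitor.get_state();T=s['eef_pos'];print(T,s['ee_rot'],s['force'],s['width'])
def c(im,x0,y0,w,h,W,H): return cv2.resize(im['color'][y0:y0+h,x0:x0+w],(W,H),interpolation=cv2.INTER_CUBIC)
print(proj(a,[T-[0,0,.148]]),proj(b,[T-[0,0,.148]]),proj(w,[T-[0,0,.148],[.5653,.1652,.104],[.603,.193,.092]]))
cv2.imwrite('pics/z6.png',np.hstack([np.vstack([c(a,330,235,50,50,300,300),c(b,285,180,50,50,300,300)]),c(w,195,100,250,300,500,600)]))
E
```

```text
[0.5657 0.1654 0.2602] [-3.1406 -0.0001 -0.9424] [-0.8291 -0.0368 -2.5286] 0.031986862659279386
[[354.2855 268.2277]] [[307.9338 211.4065]] [[320.3379 218.4444]
 [321.0274 215.6734]
 [258.8684 212.2036]]
```

View pics/z6.png

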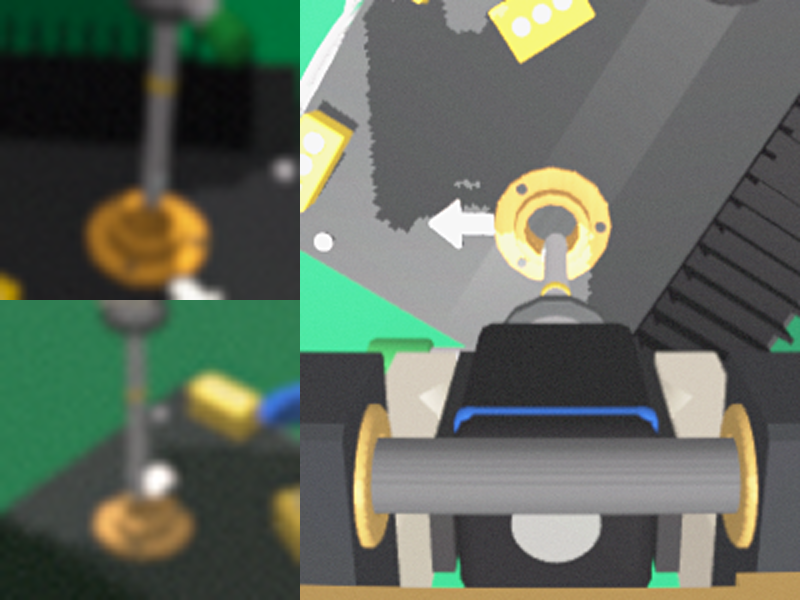

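The stem tip is above the mouth and arrow and post look parallel. In the wrist crop the tip is near (322,220) and the mouth near (321,213). I'll measure the offset numerically from the pixels.

```bash
python3 - <<'E'
from h import *
w=load('w6');c=w['color'];h=cv2.cvtColor(c,cv2.COLOR_BGR2HSV)
print('cols 290..351')
for y in range(180,252):
    print(y,''.join(('B' if v>190 else 'b') if s>70 and 8<hh<35 else ('.' if v<105 else '-' if v<135 else '+' if v<165 else '#') for hh,s,v in h[y,290:352]))
E
```

```text
cols 290..351
180 ...........................-----------------------------------
181 ...........-...............-----------------------------------
182 ..........................--.---------------------------------
183 ...........-..........-...--bbbbb+----------------------------
184 .....................--bbbBBBBBBBBBbbb+-----------------------
185 ....-..............-bBBBBBBBBBBBBBBBBBBBbbb-------------------
186 ................--bBBBBBBBBBBBBBBBBBBBBBBBBB+-----------------
187 ...............-bBBBBBBBBBBBBBBBBBBBBBBBBBBBBb----------------
188 ..............-bBBBBBBBBBBBBBBBBBBBBBBBBBBBBBBB+--------------
189 ............-bBBBBBBBBBBBBBBBBBBBBBBBBBBBBBBBBBBb-------------
190 ...........+BBBBBBBBBBBBBBBBBBBBBBBBBBBBBBBBBBBBBBb-----------
191 .........-bBBBBBBBBBBBBBBBBBBBBBBBBBBBBBBBBBBBBBBBBb----------
192 ..-....-.bBBBBB++BBBBBBBBBBBBBBBBBBBBBBBBBBBBBBBBBBBB---------
193 ........-BBBBB+--+BBBBBBBBBBBBBBBBBBBBBBBBBBBBBBBBBBBb--------
194 .......-bBBBB+----BBBBBBBBBBBBBBBBBBBBBBBBBBBBBBBBBBBB+-------
195 ......-bBBBBBb---+BBBBBBBBBBBBBBBBBBBBBBBBBBBBBBBBBBBBB-------
196 ......-BBB
[... 3037 characters left out ...]
BBBB####+++++++++.............
242 ############################BBBBBBBBBB##+++++++++-............
243 ###########################BBBBBBBBBBBB#++++++++++............
244 ##########################BBBBB#####BBBB+++++#+++-............
245 ##########################BBB########BBB#++++++++--...........
246 #########################BBB##########BB#++++++++++-..........
247 ########################+bB+++++++++++#Bb+++++++++-...........
248 ######################++-.-............-.-+++++#+-............
249 ###################+++-....................--++++.............
250 #################+++-....----------------....--+-.............
251 ###############++--....---++++++++++++++---....--.............
```

```bash
python3 - <<'E'
from h import *
np.set_printoptions(precision=4,suppress=True)
w=load('w6');h=cv2.cvtColor(w['color'],cv2.COLOR_BGR2HSV)
T=np.array([.5657,.1654,.2602]);th=np.linspace(0,2*np.pi,73)[:-1]
circ=lambda c,r:proj(w,np.c_[c[0]+r*np.cos(th),c[1]+r*np.sin(th),np.full(72,c[2])])
for n,c,r in (('flange',[.5653,.1652,.095],.022),('mouth',[.5653,.1652,.104],.01),('bush out',[.5653,.1652,.104],.014),('bottom',[.5653,.1652,.080],.01),('tip',T-[0,0,.148],.004)):
    p=circ(c,r);print(n,'x',p[:,0].min(),p[:,0].max(),'y',p[:,1].min(),p[:,1].max(),'c',p.mean(0))
# contrast of bore dark region inside rim and ring edges along row 210 and col 311..
g=cv2.cvtColor(w['color'],cv2.COLOR_BGR2GRAY)
print('row210',g[210,288:355]); print('row205 ',g[205,288:355])
print('col316',g[180:245,316]); print('col312',g[180:245,312]);print('col333',g[180:245,333]);print('col322',g[180:245,322])
print('row222',g[222,288:355]);print('row217',g[217,288:355])
E
```

```text
flange x 291.5093904916611 350.61525638712067 y 183.43975371806016 240.89178593665847 c [321.071 212.44 ]
mouth x 307.20104967074855 334.85062309018633 y 202.14632168745723 228.96249454725816 c [321.0277 215.6146]
bush out x 301.6715868535716 340.37701759159 y 196.66932019559505 234.21116782762974 c [321.028  215.5582]
bottom x 308.2936650755364 333.9735444654855 y 195.49921459765878 220.52629398225045 c [321.1352 208.0643]
tip x 314.68043946547294 326.03959252148604 y 212.9102668815474 223.90625970319994 c [320.3603 218.4185]
row210 [247 247 248 249 200 218 222 223 226 227 229 228 229 227 197 202 223 226
 229 225 183 136 134 135 133 132 130 127 131 132 131 135 134 132 136 134
 134 128 130 134 131 134 137 135 141 186 217 223 228 232 227 198 220 225
 225 218 220 221 224 227 228 216 128  97  98  98 102]
row205  [144 105  99  97 114 186 223 223 225 227 226 227 228 227 225 200 168 188
 218 228 228 228 226 219 168 139 134 135 131 129 130 128 131 131 134 137
 134 136 132 130 142 175 210 221 224 227 233 228 209 161 173 218 227 227
 225 226 227 229 230 230 220 134  98 101 101 102 101]
col316
[... 941 characters left out ...]
6 131 133 136 130 133
 152 183 184 186 184 186 185 186 184 183 184 184 184 182 181 182 181 184
 181 183 182 185 183 183 186 190 211 228 192]
row222 [165 165 164 168 178 216 242 243 243 243 243 243 244 244 243 239 241 243
 243 244 242 217 167 155 158 173 163 167 177 184 174 177 181 181 185 185
 181 184 186 190 185 164 153 165 223 244 244 242 242 241 238 237 227 226
 223 223 225 227 227 223 150  99  96 102 100  96  99]
row217 [214 224 225 220 218 242 242 238 239 244 244 244 244 244 237 223 226 229
 229 209 162 160 163 158 151 136 132 135 135 132 135 146 168 183 183 184
 178 173 149 134 134 144 148 155 159 168 219 244 244 242 238 238 243 239
 227 223 226 227 228 229 225 177 107  98  98 101 102]
```

```bash
python3 - <<'E'
from h import *
np.set_printoptions(precision=2,suppress=True)
w=load('w6');h=cv2.cvtColor(w['color'],cv2.COLOR_BGR2HSV)
T=np.array([.5657,.1654,.2602]);th=np.linspace(0,2*np.pi,361)[:-1]
def circ(c,r):
    p=proj(w,np.c_[c[0]+r*np.cos(th),c[1]+r*np.sin(th),np.full(360,c[2])]);return p[:,0].min(),p[:,0].max(),p[:,1].min()
for n,dz,r in (('tip',.148,.004),('band lo',.09,.0042),('band hi',.086,.0042),('shoulder lo',.048,.015),('shoulder hi',.043,.015),('neck top',.028,.011)):
    print(n,np.array(circ(T-[0,0,dz],r)))
yaw=-.9424; ex=np.array([np.cos(yaw),np.sin(yaw),0]);ey=np.array([-ex[1],ex[0],0])
for z in (-.028,.022): print('head front edge',proj(w,[T+.016*ex+s*.016*ey+[0,0,z] for s in (-1,1)]))
print('post end',proj(w,[T+.042*ey-[0,0,.038]]))
# J: px per mm at tip height in tool x (ex) and ey
X=T-[0,0,.148]; print((proj(w,[X+.01*ex,X+.01*ey,X+[0,0,.01]])-proj(w,[X]))/10)
m=((h[...,0]>95)&(h[...,0]<125)&(h[...,1]>120)); ys,xs=np.nonzero(m[280:330,250:400]); print('blue',xs.min()+250,xs.max()+250,ys.min()+280,ys.max()+280)
g=cv2.cvtColor(w['color'],cv2.COLOR_BGR2GRAY)
print('col323',g[236:300,323]);print('row244',g[244,300:345]);print('row255',g[255,285:360]);print('row270',g[270,275:375])
E
```

```text
tip [314.68 326.04 212.91]
band lo [312.49 327.21 236.98]
band hi [312.32 327.29 239.09]
shoulder lo [287.67 350.95 241.39]
shoulder hi [286.81 351.65 244.76]
neck top [293.28 344.64 264.95]
head front edge [[357.23 253.71]
 [280.53 253.69]]
head front edge [[370.32 308.62]
 [264.69 308.54]]
post end [[226.53 279.53]]
[[-0.   -1.39]
 [-1.42 -0.  ]
 [-0.01  0.37]]
blue 272 373 303 315
col323 [186 184 185 185 184 188 208 224 192 180 177 141  91  90 115 138 134 130
 132 136 136 147 175 185 174 133  56  45  44  47  48  42  48  43  45  46
  46  45  45  46  45  46  48  50  48  48  43  47  45  47  47  48  44  40
  40  49  51  43  48  46  46  48  43  48]
row244 [172 175 173 175 171 173 174 172 175 175 174 172 174 173 174 174 185 209
 224 220 219 192 192 192 210 214 220 216 206 182 163 157 160 160 160 164
 158 160 150 107  97  96  97  98  98]
row255 [171 166 171 168 171 167 170 171 169 171 168 169 169 170 168 155 119  92
  98 104 110 126 132 137 136 136 132 134 134 133 132 133 133 134 135 133
 132 132 136 133 133 136 137 136 136 135 133 136 137 136 135 137 138 142
 133 120 109  98  95  92  93  95  98  93  99 100  96  98  98  97  99  96
  99  98 100]
row270 [166 167 165 169 167 164 162 167 134  59  37  47  46  47  47  43  44  48
  46  50  48  47  47  46  44  48  51  44  46  49  49  44  47  48  47  48
  49  43  45  45  46  47  45  46  46  45  43  47  45  46  48  49  50  45
  50  49  50  45  48  45  38  47  45  47  44  42  47  47  48  49  43  48
  48  45  46  52  42  42  48  47  46  47  48  42  46  42  53  53  61  46
  40  40  35  34  37  42  40  37  37  47]
```

The pixel fit shows the scope is upright, but sits about 2.4 mm off along -tool x and 1 mm along tool y. I'll correct that and remeasure.

servo_tool(targets=[{"xyz":[0.24,-0.1,0],"angular":[0,0,0],"claw":2.5},{"xyz":[0,0,0],"angular":[0,0,0],"claw":2.5},{"xyz":[0,0,0],"angular":[0,0,0],"claw":2.5},{"xyz":[0,0,0],"angular":[0,0,0],"claw":2.5}])

```text
t: 12.35
eef_pos: [0.5677, 0.1639, 0.2595]
ee_rot: [3.142, 0.0, -0.943]
force: [-0.2, -0.4, -2.5]
width: 0.0322
gripper_force: 25.0
```

```bash
python3 - <<'E'
from h import *
np.set_printoptions(precision=4,suppress=True)
w=grab('wrist','w7');h=cv2.cvtColor(w['color'],cv2.COLOR_BGR2HSV)
s=monitor.get_state();T=s['eef_pos'];print(T,s['ee_rot'])
th=np.linspace(0,2*np.pi,361)[:-1]
for n,c,r in (('flange',[.5653,.1652,.095],.022),('mouth',[.5653,.1652,.104],.01),('tip over mouth',[.5653,.1652,.112],.004)):
    p=proj(w,np.c_[c[0]+r*np.cos(th),c[1]+r*np.sin(th),np.full(360,c[2])]);print(n,p.min(0),p.max(0))
for y in range(178,250):
    print(y,''.join(('B' if v>190 else 'b') if s>70 and 8<hh<35 else ('.' if v<105 else '-' if v<135 else '+' if v<165 else '#') for hh,s,v in h[y,290:352]))
# green post, both white arrow
m=((h[...,0]>45)&(h[...,0]<75)&(h[...,1]>150)&(h[...,2]<190)); ys,xs=np.nonzero(m[255:300,200:300]); print('green',len(xs))
E
```

```text
[0.5677 0.1639 0.2595] [ 3.1415  0.     -0.9425]
flange [292.0742 186.8039] [351.2148 244.154 ]
mouth [307.8051 205.5863] [335.4658 232.3521]
tip over mouth [315.9488 216.4625] [327.3041 227.4286]
178 ....................-.....-..-..------------------------------
179 ............-........---...-...-------------------------------
180 ..................-.--.....--..-------------------------------
181 ..............-..............-.-------------------------------
182 ............................-.--------------------------------
183 .......................-....--.-------------------------------
184 .........-.......-.......-..----------------------------------
185 ............-..............-.-.-------------------------------
186 ..........................----++++-.--------------------------
187 ...............-.......--+bbbBBBBBbbb+------------------------
188 ....................-bbbBBBBBBBBBBBBBBBbbb+-------------------
189 ..................-bBBBBBBBBBBBBBBBBBBBBBBBb+-----------------
190 ...............--bBBBBBBBBBBBBBBBBBBBBBBBBBBBb----------------
191 ..............--bBBBBBBBBBBB
[... 3229 characters left out ...]
#####BB#+............
240 #################BB#######B#################BB##+-............
241 ###################B######B###BBBBBB#######BB#++-.............
242 #####################B######BBBBBBBBBB##BBB#++++..............
243 ###########################BBBBBBBBBBBB####++++-..............
244 ##########################BBBBB#####BBBB++++++++-.............
245 ##########################BBB########BBB#++++++++.............
246 #########################BBB##########BBb+++++++-.............
247 ########################+bB+++++++++++#Bb+++++++-.............
248 ######################++-.-............-.-++++#++.............
249 ####################++-....................--++++.............
green 25
```

Flange and tip edges now agree with a centred stem to about 0.3 mm. I'm lowering it.

servo_tool(targets=[{"xyz":[0,0,0.3],"angular":[0,0,0],"claw":2.5},{"xyz":[0,0,0.5],"angular":[0,0,0],"claw":2.5},{"xyz":[0,0,0.5],"angular":[0,0,0],"claw":2.5},{"xyz":[0,0,0.5],"angular":[0,0,0],"claw":2.5},{"xyz":[0,0,0.5],"angular":[0,0,0],"claw":2.5},{"xyz":[0,0,0.5],"angular":[0,0,0],"claw":2.5},{"xyz":[0,0,0.5],"angular":[0,0,0],"claw":2.5},{"xyz":[0,0,0.5],"angular":[0,0,0],"claw":2.5},{"xyz":[0,0,0.5],"angular":[0,0,0],"claw":2.5},{"xyz":[0,0,0.5],"angular":[0,0,0],"claw":2.5},{"xyz":[0,0,0.5],"angular":[0,0,0],"claw":2.5},{"xyz":[0,0,0.3],"angular":[0,0,0],"claw":2.5},{"xyz":[0,0,0.2],"angular":[0,0,0],"claw":2.5},{"xyz":[0,0,0],"angular":[0,0,0],"claw":2.5},{"xyz":[0,0,0],"angular":[0,0,0],"claw":2.5},{"xyz":[0,0,0],"angular":[0,0,0],"claw":2.5}])

```text
t: 14.0
eef_pos: [0.5678, 0.164, 0.2018]
ee_rot: [-3.141, -0.0, -0.942]
force: [-0.1, 0.1, -2.4]
width: 0.0318
gripper_force: 25.0
```

```bash
python3 - <<'E'
from h import *
np.set_printoptions(precision=4,suppress=True)
w=grab('wrist','w8');a=grab('scene','s8');b=grab('side','d8')
h=cv2.cvtColor(w['color'],cv2.COLOR_BGR2HSV)
s=monitor.get_state();T=s['eef_pos'];print(T,s['ee_rot'],s['force'],s['moment'],s['width'])
th=np.linspace(0,2*np.pi,361)[:-1]
M=[.5653,.1652]
for n,c,r in (('flange',[*M,.095],.022),('mouth',[*M,.104],.01),('bush',[*M,.104],.014),('stem at mouth',[*M,.104],.004),('band lo',[*M,T[2]-.0896],.004),('band hi',[*M,T[2]-.0856],.004),('shoulder lo',[*M,T[2]-.0476],.015)):
    p=proj(w,np.c_[c[0]+r*np.cos(th),c[1]+r*np.sin(th),np.full(360,c[2])]);print(n,p.min(0),p.max(0))
for y in range(200,254):
    print(y,''.join(('B' if v>190 else 'b') if s>70 and 8<hh<35 else ('.' if v<105 else '-' if v<135 else '+' if v<165 else '#') for hh,s,v in h[y,290:352]))
for n,im in (('scene',a),('side',b)):
    p=proj(im,[[*M,T[2]-.0876],[*M,.104]]); print(n,p)
    x,y=p[0].round().astype(int); k=cv2.cvtColor(im['color'],cv2.COLOR_BGR2HSV)[y-10:y+12,x-7:x+9]
    for j,r in enumerate(k): print(y-10+j,' '.join(f'{int(q[1]):3d}/{int(q[2]):3d}' for q in r[3:14]))
E
```

```text
[0.5678 0.164  0.2017] [-3.1413 -0.     -0.9424] [-1.2418 -0.3542 -2.2804] [-0.0618  0.0475  0.0286] 0.032082389060771356
flange [285.9167 204.0905] [357.9452 272.8445]
mouth [304.9709 227.5742] [338.8729 259.8186]
bush [298.1921 220.9453] [345.6515 266.087 ]
stem at mouth [315.141  237.4053] [328.703  250.3031]
band lo [314.9096 241.6358] [328.9162 254.9131]
band hi [314.7903 243.819 ] [329.0261 257.2907]
shoulder lo [290.2689 246.6787] [353.4399 305.2656]
200 -.....----.-...--.--......------------------------------------
201 --...------...-.-.--..-..-.-----------------------------------
202 .....--..-.-.--.-.--------------------------------------------
203 .--.-...-..-.-.--...-...------+++-----------------------------
204 .--..-.--.-.-..-...-.----+bbbbBBBBbbb+------------------------
205 .-..---.---.-.---.---bbbBBBBBBBBBBBBBBBbb++-------------------
206 ...-.-.-..-.--..-+bBBBBBBBBBBBBBBBBBBBBBBBBBbb+---------------
207 -....-.-....-.-+bBBBBBBBBBBBBBBBBBBBBBBBBBBBBBBb--------------
208 ....-.--..-..-bBBBBBBBBBBBBBBBBBBBBBBBBBBBBBBBBBBb------------
209 ..-..-..-----bBBBBBBBBBBBBBBBBB
[... 6424 characters left out ...]
  15/121  23/121  68/123 123/135 144/143 137/140 131/125
216 148/188 145/155 124/138  75/136  43/136  47/135  88/136 129/142 144/143 141/143 141/145
217 145/172 142/145 134/141 113/147  96/149 101/146 115/144 137/143 141/137 143/141 143/155
218 148/158 143/139 139/138 138/142 131/142 129/144 134/139 138/135 145/134 145/146 145/160
219 143/155 146/143 140/135 135/130 142/131 143/136 144/136 138/142 143/148 141/157 144/158
220 143/155 144/151 140/142 129/130 135/132 142/142 144/150 145/155 146/159 144/154 139/141
221 135/130 140/140 136/135 126/128 132/135 141/147 141/152 139/152 138/148 134/131 120/104
222 108/ 92 120/104 123/106 118/108 123/114 132/120 132/120 131/117 126/107 110/ 90  76/ 67
```

Stem and band are centred to about 0.3 mm, and the fixed views agree on height. I'm making the last centimetre.

servo_tool(targets=[{"xyz":[0,-0.03,0.2],"angular":[0,0,0],"claw":2.5},{"xyz":[0,0,0.3],"angular":[0,0,0],"claw":2.5},{"xyz":[0,0,0.3],"angular":[0,0,0],"claw":2.5},{"xyz":[0,0,0.2],"angular":[0,0,0],"claw":2.5},{"xyz":[0,0,0],"angular":[0,0,0],"claw":2.5},{"xyz":[0,0,0],"angular":[0,0,0],"claw":2.5},{"xyz":[0,0,0],"angular":[0,0,0],"claw":2.5},{"xyz":[0,0,0],"angular":[0,0,0],"claw":2.5}])

```text
t: 14.95
eef_pos: [0.568, 0.1642, 0.1917]
ee_rot: [-3.141, -0.0, -0.942]
force: [0.1, 0.6, -2.5]
width: 0.0319
gripper_force: 25.0
```

```bash
python3 - <<'E'
from h import *
np.set_printoptions(precision=4,suppress=True)
w=grab('wrist','w9')
h=cv2.cvtColor(w['color'],cv2.COLOR_BGR2HSV)
s=monitor.get_state();T=s['eef_pos'];print(T,s['ee_rot'],s['force'],s['qd'],s['width'])
th=np.linspace(0,2*np.pi,361)[:-1]
M=[.5653,.1652]
for n,c,r in (('flange',[*M,.095],.022),('mouth',[*M,.104],.01),('bush',[*M,.104],.014),('band lo',[*M,.102],.004),('band hi',[*M,.106],.004)):
    p=proj(w,np.c_[c[0]+r*np.cos(th),c[1]+r*np.sin(th),np.full(360,c[2])]);print(n,p.min(0),p.max(0))
for y in range(204,252):
    print(y,''.join(('B' if v>190 else 'b') if s>70 and 8<hh<35 else ('.' if v<105 else '-' if v<135 else '+' if v<165 else '#') for hh,s,v in h[y,290:352]))
E
```

```text
[0.568  0.1642 0.1917] [-3.1413 -0.     -0.9424] [ 0.1224  0.2517 -1.8749] [ 0.0005 -0.0001 -0.0009 -0.0011 -0.002   0.0005] 0.03215759225725527
flange [284.8341 207.9207] [359.721 279.14 ]
mouth [304.6368 232.4768] [339.9337 265.9111]
bush [297.5791 225.5931] [346.9906 272.4007]
band lo [315.281  241.5971] [329.2873 254.8743]
band hi [315.1693 243.7799] [329.4048 257.2516]
204 .--..-.....-..-..---------------------------------------------
205 .......-.....-..-.-.---...------------------------------------
206 ..-...-........-..-.--..--------------------------------------
207 -....-...-.--.--.-.-..--..----+bbb+---------------------------
208 --..-...............-----bbbbBBBBBBbbbb+----------------------
209 ......-......-..----bbbbBBBBBBBBBBBBBBBBbbb+------------------
210 .-..-...-.......+bbBBBBBBBBBBBBBBBBBBBBBBBBBBbb+--------------
211 ..----..-..--.-+BBBBBBBBBBBBBBBBBBBBBBBBBBBBBBBBb-------------
212 ....-.-..-..--bBBBBBBBBBBBBBBBBBBBBBBBBBBBBBBBBBBB+-----------
213 -.---......-bBBBBBBBBBBBBBBBBBBBBBBBBBBBBBBBBBBBBBBb----------
214 ..-......--BBBBBBBBBBBBBBBBBBBBBBBBBBBBBBBBBBBBBB
[... 1792 characters left out ...]
BBBB####+++++++BBBBBBBBBBBBBBB
242 BBBBBBBBBBBBBBBBBb++++++++##BBBBBBBBBB##+++++++BBBBBBBBBBBBBBB
243 BBBBBBBBBBBBBBBBBb++++++++#BBBBBBBBBBBB#++++++bBBBBBBBBBBBBBB+
244 BBBBBBBBBBBBBBBBBB++++++++BBBBB#####BBBB++++++bBBBBBBBBBBBBB++
245 BBBBBBBBBBBBBBBBBBb++++++#BBB########BBB+++++bBBBBBBBBBBBBBB++
246 BBBBBBBBBBBBBBBBBBBb+++++bBB##########BBb+++#BBBBBBBBBBBBBBB++
247 BBBBBBBBBBBBBBBBBBBBb++++bB+++++++++++#Bb-++BBBBBBBBBBBBBBBB#+
248 BBBBBBBBBBBBBBBBBBBBBb+--.-............----bBBBBBBBBBBBBBBBBBB
249 BBBBBBBBBBBBBBBBBBBBBb-....................-bbBBBBBBBBBBBBBBBB
250 BBBBBBBBBBBBBBBBBBBbb-..-----------------....bbbBBBBBBBBBBBBBB
251 BBBBBBBBBBBBBBBBbbb-..----+++++++++++++++---..--bBBBBBBBBBBBBB
```

```bash
python3 -c "
from station import order; print(order.job_done())"
```

```text
the job is handed in; nothing more can be done
None
```

The job is handed in: the side-view scope is held still and upright in the brass port, centred to about 0.3 mm, yellow band level with the mouth to about 1 mm and light post along the white arrow; no contact showed in the wrist force, and the verdict was not reported.

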